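# Fill the repair carton in the storeroom

### The arm

A 6-joint arm with a two-finger parallel gripper is mounted at the origin on the work surface. World frame = base frame: x ahead of the robot, y to its left, z up, the work surface at z = 0. Lengths are in m, angles in rad, forces in N, time in s.
With the tool pointing down it reaches from about 0.3 to 0.775 m from the base axis. Payload 14.6 kg.
Tool frame: the origin (TCP) lies at the very end of the fingers, on their centre line; the grasp point (between the pads) lies robot.tcp_to_grasp behind it (robot.tcp_to_grasp is the distance from the TCP to the grasp point, in m); z points along the fingers, y is the line along which they close (so a half turn about z gives the same grasp; the last joint's range is limited). The gripper opens to 85 mm and grips with 20 to 120 N. Pads are 22 mm wide; open, the fingers measure 114 mm over their backs; the gripper's body (76 mm by 85 mm) begins 54 mm behind the grasp point. The pads swing forward as they close: fully open they stand 13 mm farther back than shut.
Start: joints at [1.034, 0.3, 1.521, -0, 1.321, -0.067], TCP at [0.249, 0.49, 0.231] pointing down, gripper open.
Joint ranges: [-3.03, 3.03], [-0.79, 2.21], [0.23, 2.52], [-1.04, 4.18], [0, 3.07], [-2.55, 2.55]. Speed limits (rad/s): [2.22, 2.22, 2.57, 3.14, 3.14, 3.14].

### API

Orientations are given as a unit quaternion [x, y, z, w].
In Python, from cell import robot gives the robot as it stands.
- The arm moves only by the tool jog_arm, never from a script. Its argument "deltas" is a list that holds one entry, the list of rows, each a list of 7 numbers: the opening, from 0 (shut) to 1 (fully open), then the shift along the tool's x, y, z in mm, then the turn, a rotation vector about the tool's x, y, z in rad. A call has 1 to 20 rows; each row is the pose to reach, as a shift and turn from the pose commanded when the call began, along the tool's axes at that moment; what a row does not reach only later rows make up. A row lasts 1/10 s, in which the tool goes at most 50 mm and 8.59 degrees, less where a joint would pass 70% of its speed; a pose out of reach is approached as far as the arm can. A call with a gripper value outside its range is refused whole. The fingers move at their own pace and stop on an object; "squeeze" is the grip in N (left out, the last holds). Time passes only in rows, so rows that repeat a pose let the fingers close. It gives the time, the measured TCP pose, the force, the opening and the grip force at its end, in the units of the state.
- robot.get_obs(): the state, without advancing time (a new reading comes with each control period).
- robot.capture(name): name is "scene" or "top" or "wrist"; returns the picture (480x640x3 uint8, red, green, blue); there is no depth.
- robot.camera_info(name): a dict with "fov_y" (degrees; the focal length in pixels is half the picture's height over the tangent of half this angle, whatever the lens; pixels are square), "cx", "cy" (the principal point, pixels), "distortion" ([k1, k2, p1, p2, k3] as OpenCV has them; the pictures are not rectified), "world_to_cam" (4x4, takes a point from world to camera coordinates); the wrist camera has in their place "hand_eye" (4x4, takes a point from camera to tool coordinates, whose origin is the TCP and whose axes are the flange's). Camera axes: x right, y up, looking along -z (the intrinsics and any distortion apply to the point x, -y, -z); pixel columns grow to the right and rows downward; lengths in m; the calibration is good to about 2 mm. A picture is of the moment at which its call begins: read the wrist's pose just before it. camera_info takes no time and is no camera call.
- robot.job_done(): hands the job in; it is judged then, once.
Trained networks look in the newest picture that a camera, given by its name, has taken for a name from the list of things; names that differ only in an ending like _2 or _b are one class to them, and where a whole thing is asked for, a point or a joint stands for the part that bears it (a point fixed in the world has none). Each returns a list of dicts, best first, with "p" (0 to 1); they miss things now and then, are a little off and sometimes report something else, mostly with a low value. They report only what shows in the picture. A call takes as long as a camera call. They do not tell look-alikes from the thing itself.
- robot.regions_of(camera, target): "mask" (480x640 bool, what is visible of it) and "pixel" ([row, column] in pixels, amid what is visible of it).
The state is a dict: "time": time; "q": joint angles; "qvel": joint speeds; "joint_efforts": joint torques, N m; "ee_pos": TCP position; "tool_rot": TCP orientation; "wrist_force": force on the tool from outside, world axes, zero at the start; "torque": the same for the moment, N m; "gripper_width": finger opening in m; "grasp_force": force on a finger pad.
Only numpy, scipy, OpenCV 4.12 (cv2) and the standard library are available. Lean on these libraries where they do the work, as an engineer would, in place of code of your own. Each camera call takes 0.05 s, during which the arm holds its last target. There are 200 camera calls.

### The job

Finish packing the open carton: put in the shorter of the two plain cardboard boxes and the square tin, beside the grey case that is already in it, so that all three stand upright on the carton's floor. Set them down gently, do not drop them.

Things in the scene. Friction and masses are not known exactly. Their poses are not given: they have to be found in the camera images.
- carton: Open low cardboard carton, fixed to the bench. Inside 230 mm long (its x axis) by 84 mm wide (its y axis); walls 5 mm thick, rim 45 mm above the bench; floor 4 mm thick. Short flaps hang down outside the walls, up to 18 mm out (look only). Origin: centre of its underside, on the bench; z up. The grey case stands at its -x end; the rest of its length is free for the box and the tin, one behind the other.
- case: Grey plastic parts case with a black seam, 60 mm (x) by 70 mm (y) by 70 mm high, loose, already standing in the carton at its -x end, its axes nearly those of the carton. Origin: centre of its underside; z up. It can stay where it is.
- short_box: Closed cardboard box, the shorter of two alike: 90 mm long (x) by 58 mm wide (y) by 90 mm high, 0.25 to 0.5 kg, standing loose on the bench with a strip of paper tape along its top. It goes into the carton only with its length along the carton's length. Origin: centre of its underside; z up. (The other, 135 mm long and otherwise the same, stays out: it does not fit beside the rest.)
- square_tin: Square steel tin with a paper label round its middle, 55 mm by 55 mm by 95 mm high, with a black screw cap 26 mm across and 8 mm high in the middle of its top; 0.25 to 0.5 kg, standing loose on the bench. Origin: centre of its underside; x and y square to its sides, z up. (The round tin stays out.)
Things that resemble listed ones, but are neither listed nor needed, are in the scene too. Leave any red look-alike of the square_tin alone.

How it is judged:
By the outcome, as a careful person would: the job done as asked, in the order asked, and still so for the second after the job is handed in, with the robot touching nothing.
It also fails if it takes over 67 s, if anything falls off the work surface, if the arm or the gripper's body presses on something with over 40 N, if the wrist force passes 120 N, or if a joint passes its speed limit or range.

## Working session

There is one attempt and no reset: what is moved stays moved. The work goes in short steps, Python scripts to look and compute and a tool call to move; the robot and the scene stay as the last step left them, time stands still between calls to the robot, and variables do not carry over. Pictures are saved under pics/ and viewed, at most 10 in all, crops included, and the job is handed in when it is done.

Besides the shell and the picture viewer there is one more tool, called after "Call:" as a command line: name --argument value ..., lists and objects as JSON in quotes. jog_arm: Moves the arm, as the interface text tells. Its arguments: {"type":"object","properties":{"deltas":{"type":"array","items":{"type":"array","items":{"type":"array","items":{"type":"number"}}}},"squeeze":{"type":"number"}},"required":["deltas"]}

```bash
mkdir -p pics; cat > h.py <<'E'
import numpy as np, cv2
from cell import robot
from scipy.spatial.transform import Rotation as R
def K(i):
    f=240/np.tan(np.radians(i["fov_y"]/2)); return np.array([[f,0,i["cx"]],[0,f,i["cy"]],[0,0,1.]])
def w2c(i,obs=None):
    if "world_to_cam" in i: return np.array(i["world_to_cam"])
    T=np.eye(4);T[:3,:3]=R.from_quat(obs["tool_rot"]).as_matrix();T[:3,3]=obs["ee_pos"]
    return np.linalg.inv(T@np.array(i["hand_eye"]))
F=np.diag([1,-1,-1.])
def ray(i,M,px):  # px list of (col,row)
    u=cv2.undistortPoints(np.array(px,float).reshape(-1,1,2),K(i),np.array(i["distortion"],float)).reshape(-1,2)
    d=np.c_[u,np.ones(len(u))]@F   # cam axes
    Rm=M[:3,:3]; return -Rm.T@M[:3,3], d@Rm
def at_z(i,M,px,z):
    o,d=ray(i,M,px); return o+d*((z-o[2])/d[:,2])[:,None]
def proj(i,M,P):
    P=np.atleast_2d(P); c=(P@M[:3,:3].T+M[:3,3])@F
    return cv2.projectPoints(c,np.zeros(3),np.zeros(3),K(i),np.array(i["distortion"],float))[0].reshape(-1,2)
def save(n,im): cv2.imwrite(n,im[:,:,::-1])
E
python3 - <<'E'
from h import *
np.set_printoptions(precision=4,suppress=True)
o=robot.get_obs();print(o["ee_pos"],o["tool_rot"],o["gripper_width"],robot.tcp_to_grasp)
for c in ["scene","top"]:
    im=robot.capture(c);save(f"pics/{c}0.png",im);i=robot.camera_info(c);M=w2c(i);print(c,i["fov_y"],i["distortion"],-M[:3,:3].T@M[:3,3])
    for t in ["carton","case","short_box","square_tin"]:
        for r in robot.regions_of(c,t):
            ys,xs=np.nonzero(r["mask"]);print(c,t,round(r["p"],2),r["pixel"],len(xs),xs.min(),xs.max(),ys.min(),ys.max(), at_z(i,M,[r["pixel"][::-1]],0.07)[0])
E
```

```text
[0.2489 0.4902 0.2307] [ 0.2327  0.9725 -0.0006 -0.0002] 0.08571045341485736 0.0187
scene 49.36905170170117 [-0.0536  0.      0.      0.      0.    ] [ 0.8524 -0.4223  0.6183]
scene carton 0.81 [362.6, 254.7] 14533 130 344 298 425 [ 0.6047 -0.2343  0.07  ]
scene case 0.9 [320.2, 178.8] 3824 140 213 282 357 [ 0.491  -0.2533  0.07  ]
scene short_box 0.72 [174.1, 471.8] 3680 438 508 140 214 [0.6369 0.2312 0.07  ]
scene square_tin 0.91 [173.5, 245.0] 2554 220 267 144 211 [ 0.3561 -0.0018  0.07  ]
scene square_tin 0.74 [204.6, 306.2] 2728 282 331 166 238 [0.4785 0.0065 0.07  ]
top 53.057697374700965 [0.0417 0.     0.     0.     0.    ] [ 0.3466 -0.01    0.7628]
top carton 0.95 [181.4, 442.9] 10691 389 515 114 287 [ 0.5575 -0.1931  0.07  ]
top case 0.97 [240.9, 476.6] 2380 445 510 212 268 [ 0.4669 -0.2377  0.07  ]
top short_box 0.85 [141.8, 147.7] 3813 115 183 97 181 [0.6206 0.2495 0.07  ]
top square_tin 0.83 [247.8, 294.4] 1826 270 319 221 273 [0.458  0.0286 0.07  ]
```

View pics/scene0.png

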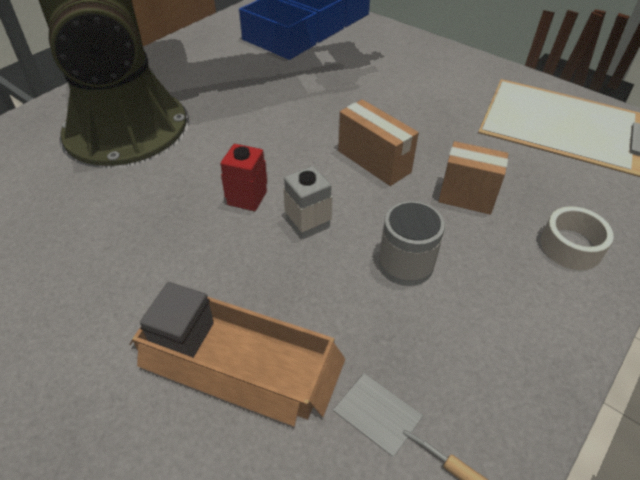

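View pics/top0.png

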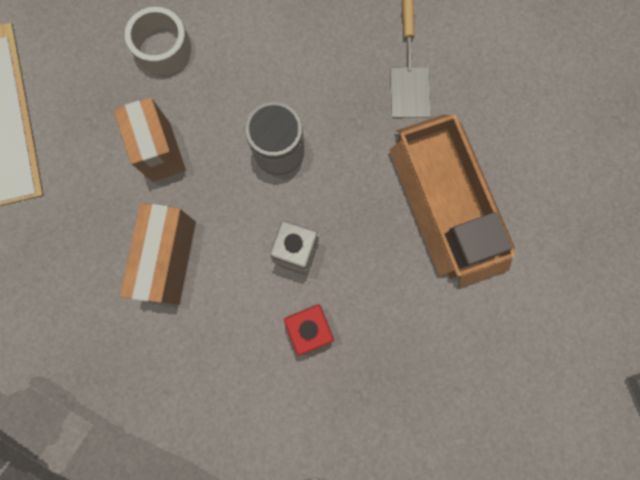

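The pictures show:
- **Boxes:** the short box is at scene (473,178) and top (150,140). The long look-alike is at scene (377,142) and top (160,255).
- **Tins:** the grey square tin is at scene (307,203) and top (294,247). The red look-alike is at scene (245,175) and top (308,330), and the round tin is at scene (411,240).
- **Carton:** at top (450,200), with the case at its near end.

I choose the short box at top (150,140) and the grey square tin at top (294,247).

```bash
cat > fit.py <<'E'
from h import *
from scipy.optimize import minimize
def boxpts(x,y,a,s,z0=0.,off=0):
    sx,sy,h=s; P=np.array([[i*sx/2,j*sy/2,k] for i in(-1,1) for j in(-1,1) for k in(0,h)])
    c,n=np.cos(a),np.sin(a); return P@np.array([[c,n,0],[-n,c,0],[0,0,1]])+[x,y,z0]
def sil(i,M,P):
    m=np.zeros((480,640),np.uint8); h=cv2.convexHull((proj(i,M,P)*16).astype(np.int32))
    cv2.fillConvexPoly(m,h,1,cv2.LINE_8,4); return m>0
def fit(views,s,x0,z0=0.,extra=None):
    def cost(p):
        t=0
        for i,M,m in views:
            P=boxpts(p[0]/100,p[1]/100,p[2]/10,s,z0); q=sil(i,M,P)
            if extra: q=q|sil(i,M,boxpts(p[0]/100,p[1]/100,p[2]/10,extra[:3],extra[3]+z0))
            t+=1-(q&m).sum()/(q|m).sum()
        return t
    best=None
    for a in np.arange(0,np.pi,np.pi/8):
        r=minimize(cost,[x0[0]*100,x0[1]*100,a*10],method="Nelder-Mead",options=dict(initial_simplex=np.array([[x0[0]*100,x0[1]*100,a*10]]*4)+np.vstack([[0,0,0],np.diag([2,2,2])])))
        if best is None or r.fun<best.fun: best=r
    return best.x/[100,100,10],best.fun/len(views)
E
python3 - <<'E'
from fit import *
np.set_printoptions(precision=4,suppress=True)
V={c:(robot.camera_info(c),) for c in("scene","top")}
S=dict(short_box=((.09,.058,.09),[.62,.24],0,None),square_tin=((.055,.055,.095),[.46,.02],0,(.02,.02,.008,.095)),case=((.06,.07,.07),[.48,-.24],.004,None))
vis={}
for c in V:
    robot.capture(c)
    i=V[c][0];M=w2c(i)
    for t,(s,x0,z0,e) in S.items():
        rs=robot.regions_of(c,t)
        r=min(rs,key=lambda r:np.hypot(*(at_z(i,M,[r["pixel"][::-1]],.06)[0][:2]-x0)))
        vis.setdefault(t,[]).append((i,M,r["mask"]))
for t,(s,x0,z0,e) in S.items():
    print(t,fit(vis[t],s,x0,z0,e),[fit([v],s,x0,z0,e) for v in vis[t]])
im=cv2.imread("pics/top0.png")[100:300,370:530];a=cv2.resize(im,None,fx=3,fy=3,interpolation=cv2.INTER_CUBIC)
b=cv2.imread("pics/top0.png")[85:190,105:215];b=cv2.resize(b,None,fx=2.5,fy=2.5,interpolation=cv2.INTER_CUBIC)
d=np.zeros((600,800,3),np.uint8);d[:,:480]=a;d[:b.shape[0],500:500+b.shape[1]]=b
t=cv2.resize(cv2.imread("pics/top0.png")[215:285,260:330],None,fx=3.5,fy=3.5);d[300:300+t.shape[0],500:500+t.shape[1]]=t
cv2.imwrite("pics/crop1.png",d)
E
```

```text
short_box (array([0.6314, 0.2528, 3.5193]), np.float64(0.04556275843079227)) [(array([0.6323, 0.2536, 0.3252]), np.float64(0.0330775337390844)), (array([0.6314, 0.2525, 0.3771]), np.float64(0.05029662109878774))]
square_tin (array([0.4603, 0.0289, 1.2035]), np.float64(0.0974426043440128)) [(array([0.4611, 0.0273, 1.095 ]), np.float64(0.09739368998628262)), (array([0.4603, 0.0285, 1.2046]), np.float64(0.07632800412583807))]
case (array([ 0.4706, -0.2451,  0.3562]), np.float64(0.11892513256273157)) [(array([ 0.4656, -0.2437,  1.8975]), np.float64(0.12972350230414742)), (array([ 0.4705, -0.2446,  0.3592]), np.float64(0.09771863117870727))]
```

View pics/crop1.png

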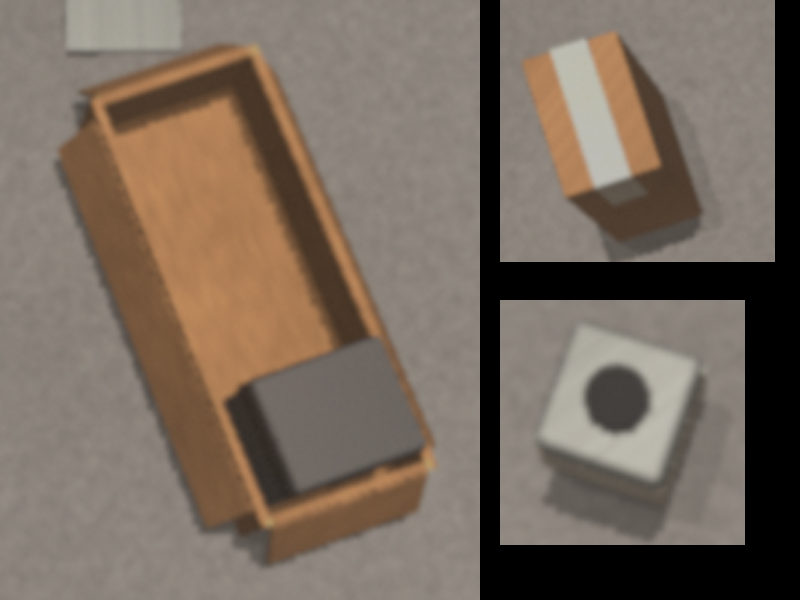

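The crop confirms both choices: the short taped box and the bare-steel tin with its black cap. Next I compute poses from the corners read in the crop.

```bash
python3 - <<'E'
from fit import *
np.set_printoptions(precision=4,suppress=True)
i=robot.camera_info("top");M=w2c(i)
def go(n,px,off,sc,add,z):
    p=(np.array(px,float)-off+.5)/sc+add-.5
    P=at_z(i,M,p,z)[:,:2]; e=np.roll(P,-1,0)-P
    print(n,"c",P.mean(0),"len",np.hypot(*e.T),"ang",np.arctan2(e[:,1],e[:,0]))
go("carton",[(93,100),(255,47),(432,462),(268,525)],(0,0),3,(370,100),.045)
go("box",[(523,60),(618,33),(661,167),(568,197)],(500,0),2.5,(105,85),.09)
go("tin",[(577,322),(703,360),(660,482),(540,440)],(500,300),3.5,(260,215),.095)
go("case",[(250,383),(380,337),(425,440),(298,492)],(0,0),3,(370,100),.074)
R0=R.from_quat(robot.get_obs()["tool_rot"]).as_matrix();print(R0)
i=robot.camera_info("wrist");print(i["hand_eye"],i["fov_y"],i["distortion"])
E
```

```text
carton c [ 0.5475 -0.2192] len [0.0913 0.2352 0.0894 0.2383] ang [-1.2474 -2.8094  1.9291  0.3402]
box c [0.6306 0.2516] len [0.0569 0.0881 0.0553 0.0897] ang [-1.2596 -2.8061  1.9086  0.353 ]
tin c [0.4603 0.0279] len [0.0535 0.0524 0.051  0.0503] ang [-1.8736  2.8049  1.2271 -0.2881]
case c [ 0.4716 -0.2451] len [0.0685 0.0542 0.0674 0.0572] ang [-1.2338 -2.8036  1.9511  0.3582]
[[-0.8916  0.4528 -0.    ]
 [ 0.4528  0.8916  0.    ]
 [ 0.      0.     -1.    ]]
[[ 0.0005  0.9636  0.2675  0.0673]
 [ 1.     -0.0004 -0.0006  0.0008]
 [-0.0004  0.2675 -0.9636 -0.1416]
 [ 0.      0.      0.      1.    ]] 68.84070054233423 [0.0241 0.     0.     0.     0.    ]
```

Call:
jog_arm --deltas '[[[1, -75, -6, 0, 0, 0, -0.14], [1, -150, -13, 0, 0, 0, -0.28], [1, -225, -20, 0, 0, 0, -0.42], [1, -300, -26, 0, 0, 0, -0.56], [1, -375, -33, 0, 0, 0, -0.7], [1, -448, -39, 0, 0, 0, -0.815], [1, -448, -39, 0, 0, 0, -0.815], [1, -448, -39, 0, 0, 0, -0.815], [1, -448, -39, 0, 0, 0, -0.815], [1, -448, -39, 0, 0, 0, -0.815], [1, -448, -39, 0, 0, 0, -0.815], [1, -448, -39, 0, 0, 0, -0.815], [1, -448, -39, 0, 0, 0, -0.815], [1, -448, -39, 0, 0, 0, -0.815]]]'

```text
time: 2.3
ee_pos: [0.6301, 0.2537, 0.2317]
tool_rot: [-0.172, 0.985, 0.0, 0.0]
wrist_force: [-0.5, 0.4, -1.1]
gripper_width: 0.0852
grasp_force: 0.0
```

```bash
cat >> fit.py <<'E'
def look(t,s,x0,z0,e,name):
    o=robot.get_obs();im=robot.capture("wrist");save(f"pics/{name}.png",im);i=robot.camera_info("wrist");M=w2c(i,o)
    rs=robot.regions_of("wrist",t);R0=R.from_quat(o["tool_rot"]).as_matrix()
    print("tcp",np.round(o["ee_pos"],4),"yaw",np.arctan2(R0[1,0],R0[0,0])%(2*np.pi),"j6",o["q"][5],"t",o["time"],[(round(r["p"],2),r["pixel"]) for r in rs])
    if not rs: return
    r=min(rs,key=lambda r:np.hypot(*(at_z(i,M,[r["pixel"][::-1]],.06)[0][:2]-x0)))
    p,c=fit([(i,M,r["mask"])],s,x0,z0,e);print(t,np.round(p,4),c)
    return p,o,im
E
python3 - <<'E'
from fit import *
look("short_box",(.09,.058,.09),[.631,.252],0,None,"w1")
E
```

```text
tcp [0.6301 0.2537 0.2317] yaw 3.488157345432781 j6 -1.5884509726069767 t 2.3 [(0.59, [222.6, 319.3])]
short_box [0.6325 0.254  0.3483] 0.03254995601357291
```

View pics/w1.png

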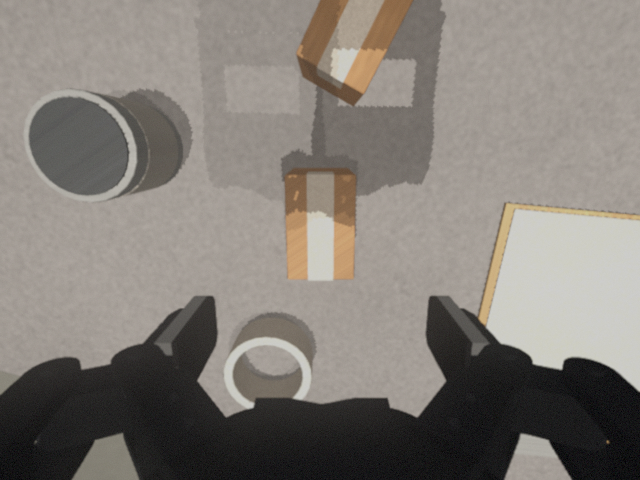

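The wrist view shows the short box at (320,225), midway between the fingers at columns 205 and 437 and aligned with them. The long box is behind it at (355,40). I'll go down and grip.

Call:
jog_arm --deltas '[[[1, -2, 0, 40, 0, 0, 0], [1, -2, 0, 80, 0, 0, 0], [1, -2, 0, 115, 0, 0, 0], [1, -2, 0, 145, 0, 0, 0], [1, -2, 0, 165, 0, 0, 0], [1, -2, 0, 177, 0, 0, 0], [1, -2, 0, 177, 0, 0, 0], [1, -2, 0, 177, 0, 0, 0], [0.6, -2, 0, 177, 0, 0, 0], [0.5, -2, 0, 177, 0, 0, 0], [0.4, -2, 0, 177, 0, 0, 0], [0.4, -2, 0, 177, 0, 0, 0], [0.3, -2, 0, 177, 0, 0, 0], [0.3, -2, 0, 177, 0, 0, 0], [0.3, -2, 0, 177, 0, 0, 0], [0.3, -2, 0, 177, 0, 0, 0]]]' --squeeze 40

```text
time: 4.0
ee_pos: [0.6332, 0.2537, 0.0556]
tool_rot: [-0.172, 0.985, 0.0, 0.001]
wrist_force: [-0.6, 0.1, 6.8]
gripper_width: 0.0575
grasp_force: 44.8
```

Call:
jog_arm --deltas '[[[0.3, 0, 0, -5, 0, 0, 0], [0.3, 0, 0, -20, 0, 0, 0], [0.3, 0, 0, -45, 0, 0, 0], [0.3, 0, 0, -75, 0, 0, 0], [0.3, 0, 0, -105, 0, 0, 0], [0.3, 0, 0, -135, 0, 0, 0], [0.3, 0, 0, -155, 0, 0, 0], [0.3, 0, 0, -165, 0, 0, 0], [0.3, 0, 0, -165, 0, 0, 0], [0.3, 0, 0, -165, 0, 0, 0]]]' --squeeze 50

```text
time: 5.0
ee_pos: [0.6323, 0.2534, 0.2182]
tool_rot: [-0.172, 0.985, -0.0, -0.001]
wrist_force: [0.5, -0.0, -3.5]
gripper_width: 0.0576
grasp_force: 54.1
```

Call:
jog_arm --deltas '[[[0.3, 5, -9, 0, 0, 0, 0], [0.3, 15, -26, 0, 0, 0, 0], [0.3, 30, -52, 0, 0, 0, 0], [0.3, 45, -78, 0, 0, 0, 0], [0.3, 62, -108, 0, 0, 0, 0], [0.3, 80, -139, 0, 0, 0, 0], [0.3, 98, -170, 0, 0, 0, 0], [0.3, 116, -201, 0, 0, 0, 0], [0.3, 134, -233, 0, 0, 0, 0], [0.3, 152, -264, 0, 0, 0, 0], [0.3, 170, -295, 0, 0, 0, 0], [0.3, 188, -326, 0, 0, 0, 0], [0.3, 203, -354, 0, 0, 0, 0.008], [0.3, 218, -380, 0, 0, 0, 0.008], [0.3, 230, -400, 0, 0, 0, 0.008], [0.3, 237, -412, 0, 0, 0, 0.008], [0.3, 239, -416, 0, 0, 0, 0.008], [0.3, 239, -416, 0, 0, 0, 0.008], [0.3, 239, -416, 0, 0, 0, 0.008]]]'

```text
time: 6.9
ee_pos: [0.5487, -0.218, 0.2191]
tool_rot: [-0.168, 0.986, 0.0, -0.0]
wrist_force: [-0.8, -0.5, -3.0]
gripper_width: 0.0573
grasp_force: 54.2
```

```bash
python3 - <<'E'
from fit import *
o=robot.get_obs();print(o["ee_pos"],o["q"],o["grasp_force"])
i=robot.camera_info("wrist");M=w2c(i,o);im=robot.capture("wrist").copy()
# draw expected carton inner rim, and case top
c=np.array([.5475,-.2192]);a=.3385
for s,z,col in(((.24,.094,0),.045,(255,0,0)),((.23,.084,0),.045,(0,255,0))):
    P=boxpts(*c,a,s,z)[[0,2,6,4]];cv2.polylines(im,[proj(i,M,P).astype(np.int32)],True,col)
P=boxpts(.4712,-.2451,.345,(.06,.07,0),.074)[[0,2,6,4]];cv2.polylines(im,[proj(i,M,P).astype(np.int32)],True,(255,255,0))
save("pics/w2.png",im)
E
```

```text
[ 0.54869902 -0.21795453  0.21914288] [-4.40210119e-01  3.99651630e-01  1.41568779e+00  1.75370386e-04
  1.32655805e+00 -2.34905547e+00] 54.18927848339081
```

View pics/w2.png

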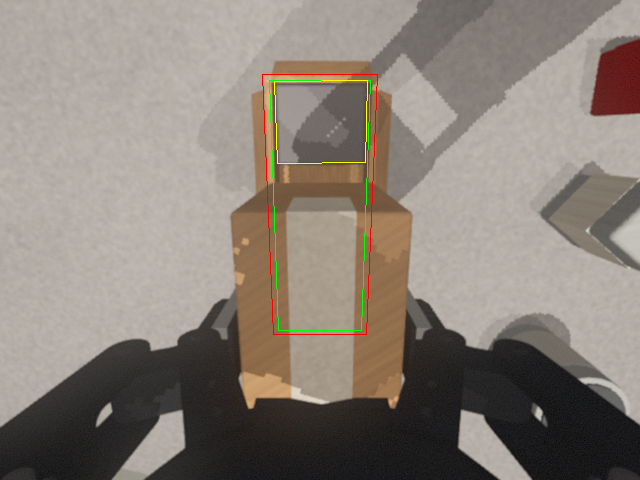

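The overlay lines up with the rim: the case is under the yellow outline at (320,120) and the box is square over the carton. I'll lower it.

Call:
jog_arm --deltas '[[[0.3, -2, 0, 10, 0, 0, 0], [0.3, -2, 0, 30, 0, 0, 0], [0.3, -2, 0, 50, 0, 0, 0], [0.3, -2, 0, 70, 0, 0, 0], [0.3, -2, 0, 90, 0, 0, 0], [0.3, -2, 0, 107, 0, 0, 0], [0.3, -2, 0, 122, 0, 0, 0], [0.3, -2, 0, 134, 0, 0, 0], [0.3, -2, 0, 144, 0, 0, 0], [0.3, -2, 0, 150, 0, 0, 0], [0.3, -2, 0, 153, 0, 0, 0], [0.3, -2, 0, 155, 0, 0, 0], [0.3, -2, 0, 156, 0, 0, 0], [0.3, -2, 0, 157, 0, 0, 0], [0.3, -2, 0, 157, 0, 0, 0]]]'

```text
time: 8.45
ee_pos: [0.5505, -0.2182, 0.0624]
tool_rot: [-0.168, 0.986, -0.0, 0.0]
wrist_force: [0.2, -1.0, -3.0]
gripper_width: 0.0571
grasp_force: 54.2
```

Call:
jog_arm --deltas '[[[0.3, 0, 0, 1, 0, 0, 0], [0.3, 0, 0, 1.5, 0, 0, 0], [0.3, 0, 0, 2, 0, 0, 0], [0.3, 0, 0, 2.5, 0, 0, 0], [0.3, 0, 0, 3, 0, 0, 0], [0.3, 0, 0, 3, 0, 0, 0]]]'

```text
time: 9.05
ee_pos: [0.5504, -0.2182, 0.0597]
tool_rot: [-0.168, 0.986, -0.0, 0.0]
wrist_force: [-4.6, 1.0, 3.6]
gripper_width: 0.0575
grasp_force: 54.9
```

Call:
jog_arm --deltas '[[[0.72, 0, 0, 0.5, 0, 0, 0], [0.75, 0, 0, 0.5, 0, 0, 0], [0.85, 0, 0, 0, 0, 0, 0], [1, 0, 0, 0, 0, 0, 0], [1, 0, 0, 0, 0, 0, 0], [1, 0, 0, 0, 0, 0, 0], [1, 0, 0, 0, 0, 0, 0], [1, 0, 0, -20, 0, 0, 0], [1, 0, 0, -50, 0, 0, 0], [1, 0, 0, -90, 0, 0, 0], [1, 0, 0, -130, 0, 0, 0], [1, 0, 0, -160, 0, 0, 0], [1, 0, 0, -170, 0, 0, 0], [1, 0, 0, -170, 0, 0, 0]]]'

```text
time: 10.45
ee_pos: [0.5507, -0.2183, 0.2302]
tool_rot: [-0.168, 0.986, -0.001, 0.001]
wrist_force: [-0.4, -0.2, -0.8]
gripper_width: 0.0855
grasp_force: 0.0
```

Call:
jog_arm --deltas '[[[1, 0, 25, 0, 0, 0, 0.07], [1, 1, 65, 0, 0, 0, 0.19], [1, 2, 105, 0, 0, 0, 0.31], [1, 2, 145, 0, 0, 0, 0.43], [1, 3, 185, 0, 0, 0, 0.55], [1, 3, 225, 0, 0, 0, 0.65], [1, 4, 250, 0, 0, 0, 0.67], [1, 4, 263, 0, 0, 0, 0.67], [1, 4, 263, 0, 0, 0, 0.67], [1, 4, 263, 0, 0, 0, 0.67], [1, 4, 263, 0, 0, 0, 0.67]]]'

```text
time: 11.55
ee_pos: [0.4599, 0.0278, 0.2288]
tool_rot: [0.166, 0.986, -0.0, -0.0]
wrist_force: [-0.6, -0.1, 0.6]
gripper_width: 0.0855
grasp_force: 0.0
```

```bash
python3 - <<'E'
from fit import *
look("square_tin",(.055,.055,.095),[.460,.028],0,(.02,.02,.008,.095),"w3")
im=robot.capture("top");save("pics/top1.png",im);i=robot.camera_info("top");M=w2c(i)
for r in robot.regions_of("top","short_box"):
    print(r["p"],r["pixel"],fit([(i,M,r["mask"])],(.09,.058,.09),[.55,-.22],.004))
w=cv2.imread("pics/w3.png");d=np.zeros((480,800,3),np.uint8);d[:300,:400]=cv2.resize(w,(400,300))
d[:,400:]=cv2.resize(im[100:292,370:530,::-1],(400,480),interpolation=cv2.INTER_CUBIC);cv2.imwrite("pics/c2.png",d)
E
```

```text
tcp [0.4599 0.0278 0.2288] yaw 2.808141456147334 j6 -1.2564184392893452 t 11.55 [(0.88, [95.3, 246.6]), (0.81, [224.7, 321.0])]
square_tin [0.4605 0.0303 1.2301] 0.06289192180007375
0.84 [190.7, 457.7] (array([ 0.54884188, -0.21882601,  3.49219295]), np.float64(0.034375807702248684))
```

View pics/c2.png

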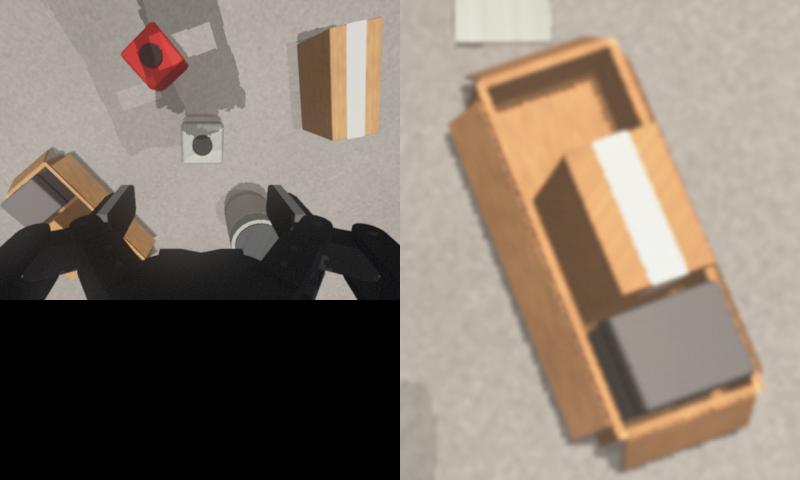

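The right half shows the box upright in the carton with room beyond it. The left half shows the bare-steel tin at (202,140), aligned between the fingers, and the red one at (153,55), which I leave alone. I'll go down on the tin.

Call:
jog_arm --deltas '[[[1, 0, 1, 40, 0, 0, -0.007], [1, 0, 1, 80, 0, 0, -0.007], [1, 0, 1, 115, 0, 0, 0], [1, 0, 1, 143, 0, 0, 0], [1, 0, 1, 161, 0, 0, 0], [1, 0, 1, 171, 0, 0, 0], [1, 0, 1, 171, 0, 0, 0], [1, 0, 1, 171, 0, 0, 0], [0.6, 0, 1, 171, 0, 0, 0], [0.5, 0, 1, 171, 0, 0, 0], [0.4, 0, 1, 171, 0, 0, 0], [0.4, 0, 1, 171, 0, 0, 0], [0.3, 0, 1, 171, 0, 0, 0], [0.3, 0, 1, 171, 0, 0, 0], [0.3, 0, 1, 171, 0, 0, 0], [0.3, 0, 1, 171, 0, 0, 0]]]' --squeeze 50

```text
time: 13.35
ee_pos: [0.4604, 0.0296, 0.0592]
tool_rot: [0.166, 0.986, 0.0, 0.001]
wrist_force: [-1.9, -1.4, 6.2]
gripper_width: 0.0543
grasp_force: 52.6
```

Call:
jog_arm --deltas '[[[0.3, 0, 0, -5, 0, 0, 0], [0.3, 0, 0, -20, 0, 0, 0], [0.3, 0, 0, -45, 0, 0, 0], [0.3, 0, 0, -75, 0, 0, 0], [0.3, 0, 0, -105, 0, 0, 0], [0.3, 0, 0, -135, 0, 0, 0], [0.3, 0, 0, -155, 0, 0, 0], [0.3, 0, 0, -165, 0, 0, 0], [0.3, 0, 0, -165, 0, 0, 0], [0.3, 0, 0, -165, 0, 0, 0]]]'

```text
time: 14.35
ee_pos: [0.4596, 0.0296, 0.2223]
tool_rot: [0.166, 0.986, -0.0, -0.001]
wrist_force: [-0.7, 0.2, -2.0]
gripper_width: 0.0543
grasp_force: 53.4
```

Call:
jog_arm --deltas '[[[0.3, -5, -4, 0, 0, 0, -0.02], [0.3, -18, -12, 0, 0, 0, -0.06], [0.3, -36, -25, 0, 0, 0, -0.12], [0.3, -57, -39, 0, 0, 0, -0.18], [0.3, -78, -53, 0, 0, 0, -0.24], [0.3, -99, -68, 0, 0, 0, -0.3], [0.3, -120, -82, 0, 0, 0, -0.36], [0.3, -141, -97, 0, 0, 0, -0.42], [0.3, -162, -111, 0, 0, 0, -0.48], [0.3, -182, -125, 0, 0, 0, -0.54], [0.3, -200, -137, 0, 0, 0, -0.6], [0.3, -214, -147, 0, 0, 0, -0.64], [0.3, -224, -153, 0, 0, 0, -0.66], [0.3, -228, -156, 0, 0, 0, -0.67], [0.3, -228, -156, 0, 0, 0, -0.67], [0.3, -228, -156, 0, 0, 0, -0.67], [0.3, -228, -156, 0, 0, 0, -0.67]]]'

```text
time: 16.05
ee_pos: [0.6243, -0.1918, 0.2232]
tool_rot: [-0.168, 0.986, 0.0, -0.0]
wrist_force: [0.4, -0.1, -1.7]
gripper_width: 0.0542
grasp_force: 53.4
```

```bash
python3 - <<'E'
from fit import *
o=robot.get_obs();p=o["ee_pos"];print(p,o["q"][5],o["grasp_force"])
R0=R.from_quat(o["tool_rot"]).as_matrix();print("yaw",np.arctan2(R0[1,0],R0[0,0])%(2*np.pi)-np.pi)
d=p[:2]-[.5475,-.2192];print("along",d@[.9433,.3321],"perp",d@[-.3321,.9433])
i=robot.camera_info("wrist");M=w2c(i,o);im=robot.capture("wrist").copy()
for s,z,col in(((.24,.094,0),.045,(255,0,0)),((.23,.084,0),.045,(0,255,0))):
    cv2.polylines(im,[proj(i,M,boxpts(.5475,-.2192,.3385,s,z)[[0,2,6,4]]).astype(np.int32)],True,col)
cv2.polylines(im,[proj(i,M,boxpts(.5488,-.2188,.345,(.09,.058,0),.094)[[0,2,6,4]]).astype(np.int32)],True,(255,255,0))
cv2.polylines(im,[proj(i,M,boxpts(p[0],p[1],.337,(.055,.055,0),p[2]+.036)[[0,2,6,4]]).astype(np.int32)],True,(255,0,255))
save("pics/w4.png",im)
E
```

```text
[ 0.62430665 -0.19176112  0.22324569] -2.262261608009819 53.36217284202576
yaw 0.3373597306854679
along 0.08156416490659006 perp 0.0003756123679102691
```

View pics/w4.png

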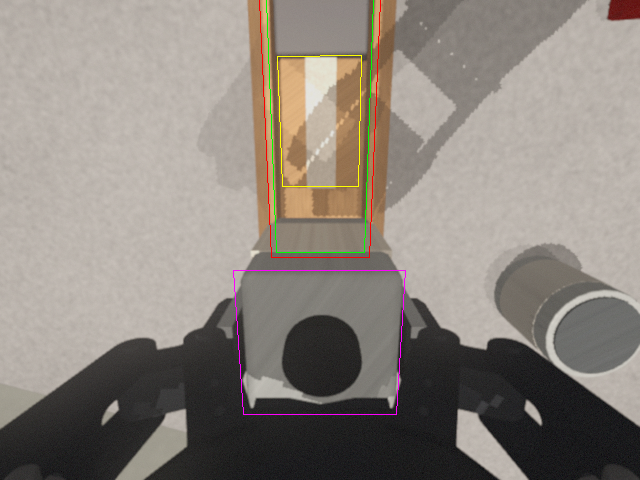

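```bash
python3 - <<'E'
from fit import *
o=robot.get_obs();p=o["ee_pos"];i=robot.camera_info("wrist");M=w2c(i,o)
u=np.array([.9433,.3321]);v=np.array([-.3321,.9433])
for n,px,h in(("cap",[(321.5,356)],.0438),("capends",[(321,315),(321,397)],.0438),("top edge",[(248,254),(397,254)],.0358),("bottom edge",[(275,220),(370,220)],-.0592)):
    d=at_z(i,M,px,p[2]+h)[:,:2]-p[:2];print(n,np.round(d@u*1000,1),np.round(d@v*1000,1))
E
```

```text
cap [-1.7] [0.6]
capends [-16.   13.6] [0.4 0.4]
top edge [-33.1 -33.1] [-22.7  24.5]
bottom edge [-23.8 -23.8] [-26.6  28.9]
```

```bash
python3 - <<'E'
from fit import *
o=robot.get_obs();im=robot.capture("wrist")[190:420,190:450]
s=cv2.resize(np.clip(im*1.3,0,255).astype(np.uint8),None,fx=2.5,fy=2.5,interpolation=cv2.INTER_CUBIC);save("pics/w5.png",s)
E
```

```text
(no output)
```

View pics/w5.png

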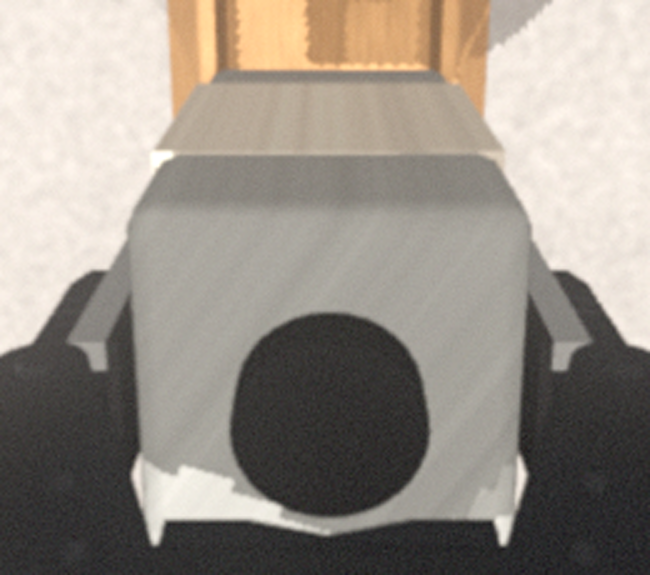

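The top edge of the tin is where predicted. The line at row 254 was only the label's edge, and the tin's bottom sits about 2–3 mm toward +x. I'll lower it shifted 2 mm towards the box.

Call:
jog_arm --deltas '[[[0.3, 2, 0, 10, 0, 0, 0], [0.3, 2, 0, 30, 0, 0, 0], [0.3, 2, 0, 50, 0, 0, 0], [0.3, 2, 0, 70, 0, 0, 0], [0.3, 2, 0, 90, 0, 0, 0], [0.3, 2, 0, 107, 0, 0, 0], [0.3, 2, 0, 122, 0, 0, 0], [0.3, 2, 0, 134, 0, 0, 0], [0.3, 2, 0, 144, 0, 0, 0], [0.3, 2, 0, 150, 0, 0, 0], [0.3, 2, 0, 153, 0, 0, 0], [0.3, 2, 0, 155, 0, 0, 0], [0.3, 2, 0, 156, 0, 0, 0], [0.3, 2, 0, 157, 0, 0, 0], [0.3, 2, 0, 157, 0, 0, 0]]]'

```text
time: 17.65
ee_pos: [0.6227, -0.193, 0.0665]
tool_rot: [-0.168, 0.986, -0.0, 0.0]
wrist_force: [0.3, -0.6, -1.9]
gripper_width: 0.0543
grasp_force: 53.4
```

Call:
jog_arm --deltas '[[[0.3, 0, 0, 1, 0, 0, 0], [0.3, 0, 0, 1.5, 0, 0, 0], [0.3, 0, 0, 2, 0, 0, 0], [0.3, 0, 0, 2.5, 0, 0, 0], [0.3, 0, 0, 2.5, 0, 0, 0]]]'

```text
time: 18.15
ee_pos: [0.6226, -0.1929, 0.0637]
tool_rot: [-0.168, 0.986, 0.0, -0.0]
wrist_force: [-0.3, -0.2, -2.2]
gripper_width: 0.0546
grasp_force: 53.4
```

Call:
jog_arm --deltas '[[[0.3, 0, 0, 0.5, 0, 0, 0], [0.3, 0, 0, 1, 0, 0, 0], [0.3, 0, 0, 1, 0, 0, 0]]]'

```text
time: 18.45
ee_pos: [0.6227, -0.193, 0.0633]
tool_rot: [-0.168, 0.986, -0.0, 0.0]
wrist_force: [-2.3, 0.6, 4.2]
gripper_width: 0.0543
grasp_force: 54.0
```

Contact: the vertical force went from -2 to +4 N. I'll release and retreat.

Call:
jog_arm --deltas '[[[0.69, 0, 0, 0, 0, 0, 0], [0.72, 0, 0, 0, 0, 0, 0], [0.85, 0, 0, 0, 0, 0, 0], [1, 0, 0, 0, 0, 0, 0], [1, 0, 0, 0, 0, 0, 0], [1, 0, 0, 0, 0, 0, 0], [1, 0, 0, 0, 0, 0, 0], [1, 0, 0, -20, 0, 0, 0], [1, 0, 0, -50, 0, 0, 0], [1, 0, 0, -90, 0, 0, 0], [1, 0, 0, -130, 0, 0, 0], [1, 0, 0, -160, 0, 0, 0], [1, 0, 0, -160, 0, 0, 0], [1, 25, 40, -160, 0, 0, 0], [1, 50, 80, -160, 0, 0, 0], [1, 75, 120, -160, 0, 0, 0], [1, 90, 160, -160, 0, 0, 0], [1, 100, 200, -160, 0, 0, 0], [1, 100, 200, -160, 0, 0, 0], [1, 100, 200, -160, 0, 0, 0]]]'

```text
time: 20.45
ee_pos: [0.462, -0.0369, 0.2228]
tool_rot: [-0.168, 0.986, -0.0, 0.0]
wrist_force: [0.1, -0.4, -0.3]
gripper_width: 0.0854
grasp_force: 0.0
```

```bash
python3 - <<'E'
from fit import *
d=np.zeros((480,800,3),np.uint8)
for c,(y0,y1,x0,x1),k in(("top",(100,292,370,530),0),("scene",(230,470,120,320),400)):
    im=robot.capture(c);i=robot.camera_info(c);M=w2c(i)
    d[:,k:k+400]=cv2.resize(im[y0:y1,x0:x1,::-1],(400,480),interpolation=cv2.INTER_CUBIC)
    for t,s,x,e in(("short_box",(.09,.058,.09),[.549,-.219],None),("square_tin",(.055,.055,.095),[.623,-.193],(.02,.02,.008,.095))):
        for r in robot.regions_of(c,t):
            p=at_z(i,M,[r["pixel"][::-1]],.07)[0][:2]
            if np.hypot(*(p-x))<.05: print(c,t,round(r["p"],2),fit([(i,M,r["mask"])],s,x,.004,e))
cv2.imwrite("pics/c3.png",d)
E
```

```text
scene short_box 0.69 (array([ 0.54638254, -0.21744762,  0.3635351 ]), np.float64(0.14292535413019258))
scene square_tin 0.65 (array([ 0.6244264 , -0.19334102,  0.39810707]), np.float64(0.08930254476908572))
```

View pics/c3.png

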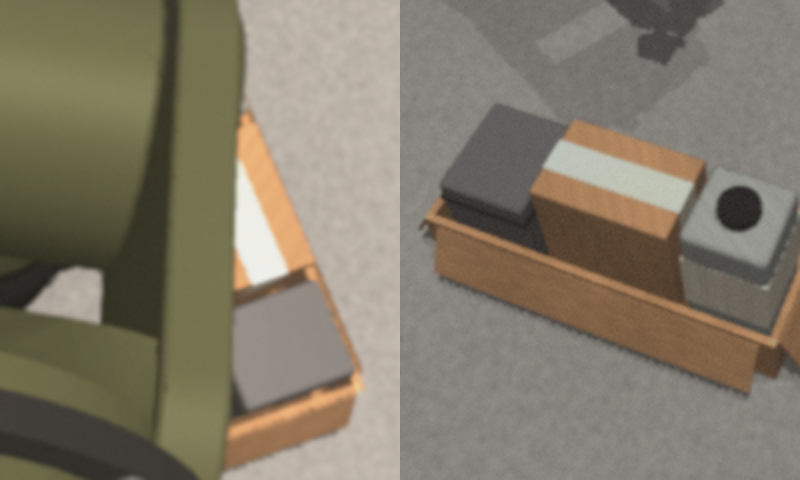

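The scene view shows the case at (505,165), the box at (620,180) and the tin at (740,235), all upright in the carton with nothing touching them. I'll hand it in.

```bash
python3 -c "
from cell import robot
print(robot.job_done())"
```

```text
the job is handed in; nothing more can be done
None
```

The short box and the grey square tin were set down gently beside the grey case, all three upright on the carton's floor in the last camera view, and the job was handed in at about 21 s.

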